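Seat a guide roller in the V-block of the run-out gauge

TASK

Take the guide roller with the long journal out of the rack, lay that journal in the V-block of the run-out gauge and push it in under the spring hold-down until it is fully home: down on both flanks of the V, its end face against the back stop. The hold-down drags before you get there and the stop is set at a different place for each batch, so keep going until you feel it, then lean on it with a steady push of about 10 N for half a second (the stop must never take more than 18 N). Let go so that the roller stays home, and leave the spare roller, the indicator stand and the tape dispenser alone.

Things in the scene. Friction and masses are not known exactly. Their poses are not given: they have to be found in the camera images.
- roller_center (a point): Guide roller to seat (about 0.2 kg): black rubber sleeve, diameter 30, 40 long, on a steel shaft of diameter 20 that sticks out 12 at one end and, as the long journal, 126 at the other. This point: sleeve's centre, on the axis; x axis along the shaft towards the end of the long journal. Starts level, 46 above the bench, in the rack; grip the sleeve, across, from above.
- roller_nose (a point): Centre of the end face of the roller's long journal, 146 from roller_center along its x axis. The last 6 of the journal taper to a face of diameter 14, as a lead-in.
- spare_roller_center (a point): Sleeve centre of the spare roller in the rack's other notches; the same but for its journal, only 62 long. Not to be moved.
- roller_rack: Fixed wooden rack, board 124 (x, from -40 to 84) by 200 (y) by 10; origin under it. Notched plates, up to 44 high, carry the shafts at x = -26 and x = 68; the sleeves hang free at x = 0, y = -48 and +48, either roller in either place, journals to +x.
- run_out_gauge: Fixed gauge, origin under its base plate (220 along x, 110 wide, 16 thick). On it: the V-block (x -78 to 14, 50 wide, top at 62), the hold-down, and a bracket (x 55 to 77, up to 90) for the back stop. V along x, mouth to -x.
- v_mouth (a point): Where the axis of a seated journal crosses the V-block's front face, 64 above the bench; x axis level, along the V, in towards the back stop; z up. The 90 degree V is 92 long, open on top and at the mouth, 24 wide at the top 2 below this point, its bottom 14 below. Flanks relieved by 1 between 28 and 68 in. Lay the journal in with its end 10 to 35 in, then push along x.
- flank_left: The V's ground flank on the +y side (origin and axes as run_out_gauge).
- flank_right: The V's ground flank on the -y side (origin and axes as run_out_gauge). Back stop, not measured: a rigid flat steel anvil, diameter 15, on the V's axis, on an adjustable spindle; its face is set anywhere from 92 to 116 in from v_mouth. Find it by feel (or sight).
- hold_down (a joint): Sprung arm across the V, pivoted on a post on the +y side (47 from the V; all within 38 above v_mouth). Its ball-bearing, diameter 16, is centred 50 in from v_mouth, resting 2 lower than a seated journal's top, and blocks the V from above. Angle in rad: 0 at rest, about 0.04 riding on the journal. Going under it and rubbing on takes 3 to 7 N.
- indicator_stand: Dial indicator on a stand, base 50 by 58, post 205 high, dial at 165 high, 85 out to its -y side; origin under the base. Not to be moved.
- tape_dispenser: Blue tape dispenser, 60 by 150 (along y), 92 high, origin under its centre. Not to be moved.
Not all that is in view belongs to the job. Leave any pink or red look-alike of the part that bears roller_center alone. What is shaped like the run_out_gauge but brown is not meant.

How it is judged:
By the outcome, as a careful person would: the job done as asked, in the order asked, and still so for the second after the job is handed in, with the robot touching nothing.
It also fails if it takes over 70 s, if anything falls off the work surface, if the arm or the gripper's body presses on something with over 40 N, if the wrist force passes 120 N, or if a joint passes its speed limit or range.

ROBOT

A 7-joint arm with a two-finger parallel gripper is mounted at the origin on the work surface. World frame = base frame: x ahead of the robot, y to its left, z up, the work surface at z = 0. Lengths are in m, angles in rad, forces in N, time in s.
With the tool pointing down it reaches from about 0.375 to 0.925 m from the base axis. Payload 3.1 kg.
Tool frame: the origin (TCP) lies at the very end of the fingers, on their centre line; the grasp point (between the pads) lies 19 mm behind it; z points along the fingers, y is the line along which they close (so a half turn about z gives the same grasp; the last joint's range is limited). The gripper opens to 85 mm and grips with 20 to 120 N. Pads are 22 mm wide; open, the fingers measure 114 mm over their backs; the gripper's body (76 mm by 85 mm) begins 54 mm behind the grasp point. The pads swing forward as they close: fully open they stand 13 mm farther back than shut.
Start: joints at [-1.242, 0.383, 0.044, 1.598, -0.018, 1.161, -0.05], TCP at [0.269, 0.592, 0.231] pointing down, gripper open.
Joint ranges: [-2.61, 2.61], [-0.41, 2.15], [-1.48, 1.57], [0, 2.5], [-1.57, 4.71], [0.05, 1.97], [-2.85, 2.85]. Speed limits (rad/s): [2.79, 2.79, 3.14, 3.14, 3.14, 3.14, 3.14].

INTERFACE

Orientations are given as a rotation vector (axis times angle).
In Python, from station import r gives the robot as it stands. The module is installed in compiled form; this text tells all that it offers.
- The arm moves only by the tool drive_tool, never from a script. Its argument "deltas" is a list of rows, each a list of 2 entries, a list of its own where there are three numbers: the shift along the tool's x, y, z in units of 60 mm (1.0 is 60 mm), then the turn about the tool's z in units of 0.1 rad (1.0 is 0.1 rad). A call has 1 to 10 rows; each row shifts and turns the commanded pose from where the row before left it, along the tool's axes as they then stand; what a row does not reach is not made up. A row lasts 1/8 s, in which the tool goes at most 62.5 mm and 10.7 degrees, less where a joint would pass 70% of its speed; a pose out of reach is approached as far as the arm can. A call with a number of a shift or a turn outside -1 to 1 is refused whole. A call with a gripper value outside its range is refused whole. "hand" is the closure, from -1 (fully open) to 1 (shut), set as the call begins (left out, the last holds). The fingers move at their own pace and stop on an object; the grip force is fixed at half the most. Time passes only in rows, so rows that do not move let the fingers close. It gives the time, the measured TCP pose, the force, the opening and the grip force at its end, in the units of the state.
- r.observe(): the state, without advancing time (a new reading comes with each control period).
- r.read_camera(name): name is "scene" or "top" or "wrist"; returns a dict with "pixels" (384x512x3 uint8, blue, green, red), "vertical_fov" (degrees; the focal length in pixels is half the picture's height over the tangent of half this angle, whatever the lens; pixels are square), "cx", "cy" (the principal point, pixels), "distortion" ([k1, k2, p1, p2, k3] as OpenCV has them; the pictures are not rectified), "world_to_cam" (4x4, takes a point from world to camera coordinates); the wrist camera has in their place "hand_eye" (4x4, takes a point from camera to tool coordinates, whose origin is the TCP and whose axes are the flange's). Camera axes: x right, y up, looking along -z (the intrinsics and any distortion apply to the point x, -y, -z); pixel columns grow to the right and rows downward; lengths in m; the calibration is good to about 2 mm. A picture is of the moment at which its call begins: read the wrist's pose just before it. There is no depth.
- r.close_job(): hands the job in; it is judged then, once.
The state is a dict: "time_s": time; "qpos": joint angles; "qvel": joint speeds; "joint_torque": joint torques, N m; "eef_pos": TCP position; "ee_rot": TCP orientation; "force": force on the tool from outside, world axes, zero at the start; "moment": the same for the moment, N m; "gripper_width": finger opening in m; "grasp_force": force on a finger pad.
Only numpy, scipy, OpenCV 4.12 (cv2) and the standard library are available. Lean on these libraries where they do the work, as an engineer would, in place of code of your own. Each camera call takes 0.05 s, during which the arm holds its last target. There are 200 camera calls.

## Working session

There is one attempt and no reset: what is moved stays moved. The work goes in short steps, Python scripts to look and compute and a tool call to move; the robot and the scene stay as the last step left them, time stands still between calls to the robot, and variables do not carry over. Pictures are saved under pics/ and viewed, at most 10 in all, crops included, and the job is handed in when it is done.

Besides the shell and the picture viewer there is one more tool, called after "Request:" by a JSON object that holds its "fn" and its "kwargs", one argument or row to a line. drive_tool: Moves the arm, as the interface text tells. Its arguments: {"type":"object","properties":{"deltas":{"type":"array"},"hand":{"type":"number"}},"required":["deltas"]}

```bash
mkdir -p pics; cat > h.py <<'E'
import numpy as np, cv2, json
from station import r
from scipy.spatial.transform import Rotation as R
def snap(name,fn):
    s=r.observe(); d=r.read_camera(name); cv2.imwrite('pics/'+fn+'.png',d['pixels'])
    if name=='wrist':
        T=np.eye(4);T[:3,:3]=R.from_rotvec(s['ee_rot']).as_matrix();T[:3,3]=s['eef_pos']
        c2w=T@np.array(d['hand_eye'])
    else: c2w=np.linalg.inv(np.array(d['world_to_cam']))
    np.savez('pics/'+fn+'.npz',c2w=c2w,f=d['pixels'].shape[0]/2/np.tan(np.radians(d['vertical_fov'])/2),c=[d['cx'],d['cy']],k=d['distortion'])
    return d['pixels']
def load(fn): 
    z=np.load('pics/'+fn+'.npz'); return z['c2w'],float(z['f']),z['c'],z['k']
def K(f,c): return np.array([[f,0,c[0]],[0,f,c[1]],[0,0,1.]])
def ray(fn,px):
    T,f,c,k=load(fn)
    u=cv2.undistortPoints(np.array(px,float).reshape(-1,1,2),K(f,c),k).reshape(-1,2)
    v=np.c_[u[:,0],-u[:,1],-np.ones(len(u))]
    return T[:3,3],v@T[:3,:3].T
def onz(fn,px,z):
    o,v=ray(fn,px); return o+v*((z-o[2])/v[:,2])[:,None]
def proj(fn,P):
    T,f,c,k=load(fn); q=(np.atleast_2d(P)-T[:3,3])@T[:3,:3]
    q=q*[1,-1,-1]; return cv2.projectPoints(q,np.zeros(3),np.zeros(3),K(f,c),k)[0].reshape(-1,2)
E
python3 - <<'E'
from h import *
s=r.observe(); print({k:np.round(v,3).tolist() for k,v in s.items()})
a=snap('scene','scene0');b=snap('top','top0');snap('wrist','wrist0')
for n in('scene0','top0','wrist0'): print(n,np.round(load(n)[0],3).tolist(),load(n)[1:])
E
```

```text
{'time_s': 0.0, 'qpos': [-1.242, 0.384, 0.044, 1.6, -0.018, 1.161, -0.05], 'qvel': [0.0, 0.0, -0.001, 0.001, 0.0, 0.0, -0.0], 'joint_torque': [0.0, -43.346, 1.024, -24.952, 0.011, 0.011, 0.0], 'eef_pos': [0.269, 0.591, 0.23], 'ee_rot': [-0.665, -3.07, 0.004], 'force': [-1.696, 0.669, 0.421], 'moment': [-0.03, 0.012, 0.004], 'grasp_force': 0.0, 'gripper_width': 0.085}
scene0 [[-0.599, -0.462, 0.654, 1.144], [0.8, -0.369, 0.473, 0.427], [0.023, 0.806, 0.591, 0.656], [0.0, 0.0, 0.0, 1.0]] (348.4980044716502, array([251.48049756, 188.5289753 ]), array([0.00126153, 0.        , 0.        , 0.        , 0.        ]))
top0 [[-0.018, 0.998, -0.055, 0.444], [-1.0, -0.018, -0.001, -0.009], [-0.002, 0.055, 0.998, 1.098], [0.0, 0.0, 0.0, 1.0]] (400.5952951311132, array([251.26338165, 189.04199821]), array([-0.13015008,  0.        ,  0.        ,  0.        ,  0.        ]))
wrist0 [[0.415, -0.879, -0.235, 0.209], [0.91, 0.4, 0.11, 0.619], [-0.003, -0.26, 0.966, 0.371], [0.0, 0.0, 0.0, 1.0]] (292.1732490827972, array([253.73100453, 188.09050733]), array([-0.06641277,  0.        ,  0.        ,  0.        ,  0.        ]))
```

View pics/top0.png

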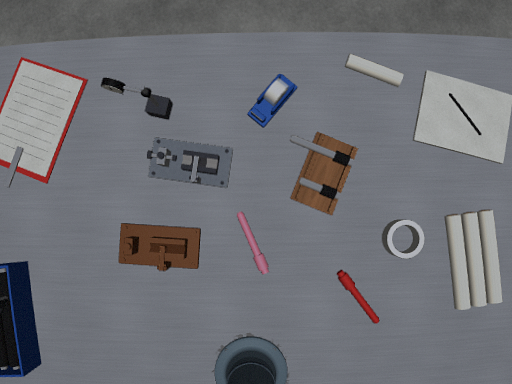

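View pics/scene0.png

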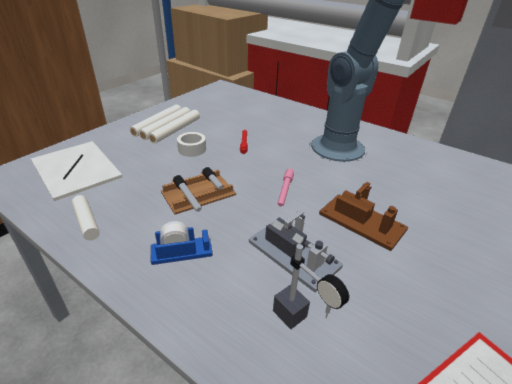

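```bash
python3 - <<'E'
from h import *
a=cv2.imread('pics/top0.png')[70:230,90:370]
cv2.imwrite('pics/c.png',cv2.resize(a[40:150,50:270],None,fx=3.6,fy=3.6,interpolation=cv2.INTER_CUBIC))
for n,p,z in [('sleeveL',(342,158),.061),('noseL',(291,137),.056),('sleeveS',(329,192),.061),('noseS',(300,182),.056),
 ('g',(232,146),.016),('g',(230,187),.016),('g',(150,180),.016),('g',(154,138),.016)]: print(n,np.round(onz('top0',[p],z)[0],3))
E
```

```text
sleeveL [ 0.579 -0.248  0.061]
noseL [ 0.637 -0.116  0.056]
sleeveS [ 0.49  -0.211  0.061]
noseS [ 0.518 -0.136  0.056]
g [0.622 0.042 0.016]
g [0.511 0.049 0.016]
g [0.534 0.268 0.016]
g [0.649 0.257 0.016]
```

View pics/c.png

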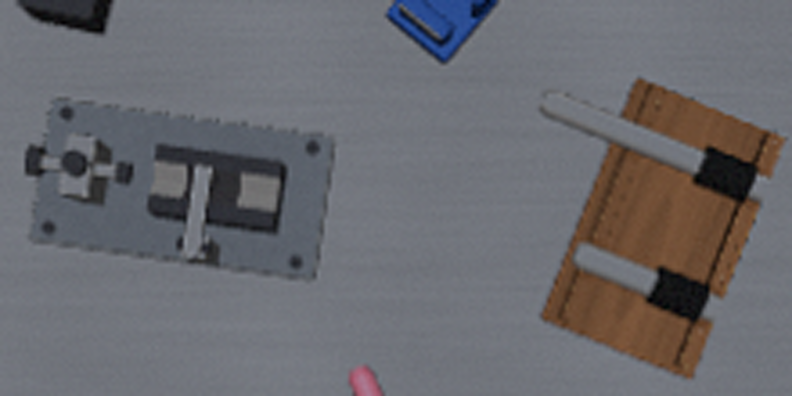

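Request:
{"fn": "drive_tool", "kwargs": {
  "deltas": [
    [[-0.5,0,-0.3],0.5],
    [[-1,0,-0.2],1],
    [[-1,0,-0.2],1],
    [[-1,0,-0.2],1],
    [[-1,0,0],1],
    [[-1,0,0],1],
    [[-1,0,0],1],
    [[-1,0,0],1]
  ],
  "hand": -1
}}

```text
time_s: 1.15
eef_pos: [0.5925, 0.2869, 0.2866]
ee_rot: [1.751, 2.606, 0.002]
force: [0.1, 0.8, 0.3]
gripper_width: 0.0853
grasp_force: 0.0
```

Request:
{"fn": "drive_tool", "kwargs": {
  "deltas": [
    [[-1,0,0],1],
    [[-1,0,0],1],
    [[-1,0,0],1],
    [[-1,0,0],1],
    [[-1,0,0],1],
    [[-1,0,0],1],
    [[-0.7,0,0],1],
    [[-0.5,0,0],1],
    [[0,0,0],0]
  ]
}}

```text
time_s: 2.28
eef_pos: [0.6217, -0.1369, 0.2869]
ee_rot: [2.63, 1.714, -0.001]
force: [0.2, 0.7, 0.1]
gripper_width: 0.0854
grasp_force: 0.0
```

```bash
python3 - <<'E'
from h import *
s=r.observe(); print({k:np.round(v,3).tolist() for k,v in s.items()}); print(R.from_rotvec(s['ee_rot']).as_matrix().round(3))
snap('wrist','w1'); print(proj('w1',[[.579,-.248,.046],[.637,-.116,.046],[.49,-.211,.046]]))
E
```

```text
{'time_s': 2.275, 'qpos': [-0.356, 0.362, 0.651, 1.595, -0.225, 1.26, -0.083], 'qvel': [-0.039, 0.009, -0.073, -0.014, -0.036, -0.004, 0.011], 'joint_torque': [0.025, -36.267, 6.264, -25.035, 0.066, 0.006, -0.068], 'eef_pos': [0.622, -0.137, 0.287], 'ee_rot': [2.63, 1.714, -0.001], 'force': [0.174, 0.655, 0.056], 'moment': [0.019, 0.022, -0.026], 'grasp_force': 0.0, 'gripper_width': 0.085}
[[ 0.404  0.915  0.001]
 [ 0.915 -0.404 -0.003]
 [-0.002  0.002 -1.   ]]
[[257.88619168 242.83597025]
 [257.97363234 141.36879716]
 [190.8311719  244.12802849]]
```

View pics/w1.png

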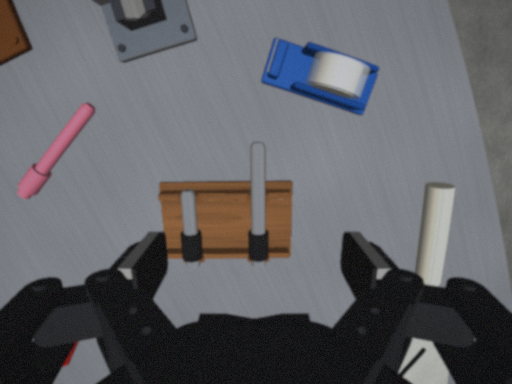

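```bash
python3 - <<'E'
from h import *
a=cv2.imread('pics/w1.png'); hs=cv2.cvtColor(a,cv2.COLOR_BGR2HSV)
m=(hs[...,2]<55).astype(np.uint8); m[:,:225]=0;m[:,290:]=0;m[:225]=0;m[268:]=0
n,l,st,ce=cv2.connectedComponentsWithStats(m); i=1+np.argmax(st[1:,4]); print(st[i],ce[i])
x,y,w,h=st[i,:4]
print('sleeve',onz('w1',[[x+w/2-.5,y+h/2-.5],[x+w/2-.5,y],[x+w/2-.5,y+h]],.058))
# journal centreline rows 150..225
c=[]
for row in range(150,226,5):
    s=np.where((hs[row,240:280,1]<60)&(hs[row,240:280,2]>95))[0]+240
    print(row,s.min() if len(s) else 0,s.max() if len(s) else 0,end='; ')
    
print([a[r_,258].tolist() for r_ in range(138,150)])
print('nose',onz('w1',[[258,142.5]],.046))
E
```

```text
[248 231  21  30 485] [258.05360825 246.66804124]
sleeve [[ 0.57967362 -0.24639152  0.058     ]
 [ 0.588433   -0.22639264  0.058     ]
 [ 0.56999003 -0.2685061   0.058     ]]
150 240 279; 155 240 279; 160 240 279; 165 240 279; 170 240 279; 175 240 279; 180 240 279; 185 251 264; 190 251 264; 195 251 265; 200 251 264; 205 251 264; 210 251 264; 215 251 264; 220 252 264; 225 251 264; [[140, 135, 129], [138, 134, 130], [135, 129, 125], [122, 117, 115], [116, 111, 109], [126, 118, 116], [137, 131, 128], [138, 130, 128], [141, 134, 131], [139, 133, 130], [142, 133, 132], [140, 132, 130]]
nose [[ 0.6364417 -0.1173579  0.046    ]]
```

Request:
{"fn": "drive_tool", "kwargs": {
  "deltas": [
    [[-0.7,0.05,0],0],
    [[-0.7,0.04,0.5],0],
    [[-0.6,0,0.8],0],
    [[0,0,0.8],0],
    [[0,0,0.6],0],
    [[0,0,0.3],0],
    [[0,0,0],0]
  ]
}}

```text
time_s: 3.2
eef_pos: [0.5809, -0.2409, 0.1043]
ee_rot: [-2.62, -1.73, 0.002]
force: [-0.9, 0.7, -0.7]
gripper_width: 0.0851
grasp_force: 0.0
```

Request:
{"fn": "drive_tool", "kwargs": {
  "deltas": [
    [[-0.14,0.02,0.4],0.1],
    [[0,0,0.5],0],
    [[0,0,0.3],0],
    [[0,0,0.1],0],
    [[0,0,0],0]
  ]
}}

```text
time_s: 3.82
eef_pos: [0.5794, -0.2507, 0.0279]
ee_rot: [2.631, 1.715, 0.001]
force: [-0.2, 0.2, 0.3]
gripper_width: 0.0854
grasp_force: 0.0
```

Request:
{"fn": "drive_tool", "kwargs": {
  "deltas": [
    [[0,0,0],0],
    [[0,0,0],0],
    [[0,0,0],0],
    [[0,0,0],0],
    [[0,0,0],0],
    [[0,0,0],0]
  ],
  "hand": 1
}}

```text
time_s: 4.58
eef_pos: [0.5788, -0.2508, 0.0279]
ee_rot: [2.632, 1.715, 0.001]
force: [-1.2, 0.9, 5.4]
gripper_width: 0.0284
grasp_force: 59.0
```

Request:
{"fn": "drive_tool", "kwargs": {
  "deltas": [
    [[0,0,-0.2],0],
    [[0,0,-0.5],0],
    [[0,0,-0.8],0],
    [[0,0,-0.8],0],
    [[0,0,-0.8],0],
    [[0,0,-0.6],0],
    [[0.3,-0.3,0],0],
    [[0.7,-0.7,0],0]
  ]
}}

```text
time_s: 5.58
eef_pos: [0.5475, -0.1745, 0.2501]
ee_rot: [2.635, 1.704, -0.0]
force: [1.0, 1.5, -1.3]
gripper_width: 0.0284
grasp_force: 59.6
```

Request:
{"fn": "drive_tool", "kwargs": {
  "deltas": [
    [[0.7,-0.7,0],0],
    [[0.4,-0.5,0],0],
    [[0.1,-0.2,0],-1],
    [[0,0,0],-1],
    [[0,0,0],-1],
    [[0,0,0],0],
    [[0,0,0],0]
  ]
}}

```text
time_s: 6.45
eef_pos: [0.4998, -0.0719, 0.249]
ee_rot: [-2.348, -2.087, 0.001]
force: [-1.2, -0.5, -1.6]
gripper_width: 0.0286
grasp_force: 59.6
```

```bash
python3 - <<'E'
from h import *
s=r.observe(); print({k:np.round(v,3).tolist() for k,v in s.items()}); M=R.from_rotvec(s['ee_rot']).as_matrix();print(M.round(3))
p=s['eef_pos']
snap('wrist','w2'); print(proj('w2',[[.570,.0765,.064],[.5817,.1758,.064]]), 'nose,center', proj('w2',[p+M@[.146,0,-.019],p+M@[.0,0,-.019]]))
E
```

```text
{'time_s': 6.45, 'qpos': [-0.522, 0.089, 0.621, 1.945, -0.057, 1.126, 0.003], 'qvel': [0.0, 0.002, -0.002, -0.006, -0.001, 0.0, 0.006], 'joint_torque': [-0.017, -24.129, 1.451, -25.531, -0.084, 0.01, -0.003], 'eef_pos': [0.5, -0.072, 0.249], 'ee_rot': [-2.348, -2.087, 0.001], 'force': [-1.244, -0.472, -1.614], 'moment': [-0.096, 0.006, -0.0], 'grasp_force': 59.625, 'gripper_width': 0.029}
[[ 0.118  0.993 -0.001]
 [ 0.993 -0.118 -0.   ]
 [-0.    -0.001 -1.   ]]
[[305.04545168  20.56061878]
 [307.2730654  -86.04183256]] nose,center [[ 254.23780353 -112.1951784 ]
 [ 254.53154081  256.58026795]]
```

View pics/w2.png

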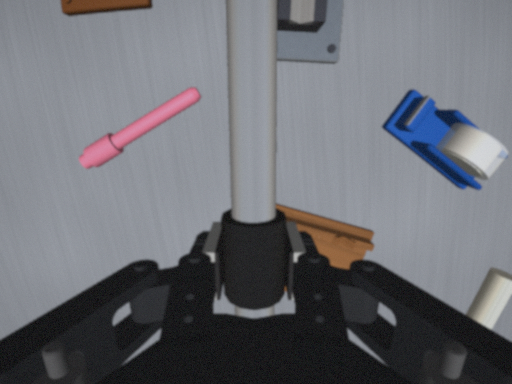

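Request:
{"fn": "drive_tool", "kwargs": {
  "deltas": [
    [[0.5,-0.2,0],0],
    [[0.9,-0.3,0],0],
    [[0.7,0,0],0],
    [[0.3,0,0],0],
    [[0,0,0],0],
    [[0,0,0],0]
  ]
}}

```text
time_s: 7.25
eef_pos: [0.4872, 0.0723, 0.2491]
ee_rot: [2.349, 2.085, -0.002]
force: [-0.0, -0.5, -2.2]
gripper_width: 0.0281
grasp_force: 59.7
```

```bash
python3 - <<'E'
from h import *
s=r.observe(); print(s['eef_pos'],s['ee_rot'],s['force'])
a=snap('wrist','w3'); print(proj('w3',[[.570,.0765,.064],[.5817,.1758,.064]]))
c=a[0:260,230:470]; cv2.imwrite('pics/w3c.png',cv2.resize(c,None,fx=2.3,fy=2.3,interpolation=cv2.INTER_CUBIC))
E
```

```text
[0.48717576 0.07231663 0.24910581] [ 2.34939430e+00  2.08454561e+00 -2.06481740e-03] [-0.01392481 -0.53489272 -2.16427666]
[[326.48818049 157.01623051]
 [331.46615817  63.14407436]]
```

View pics/w3c.png

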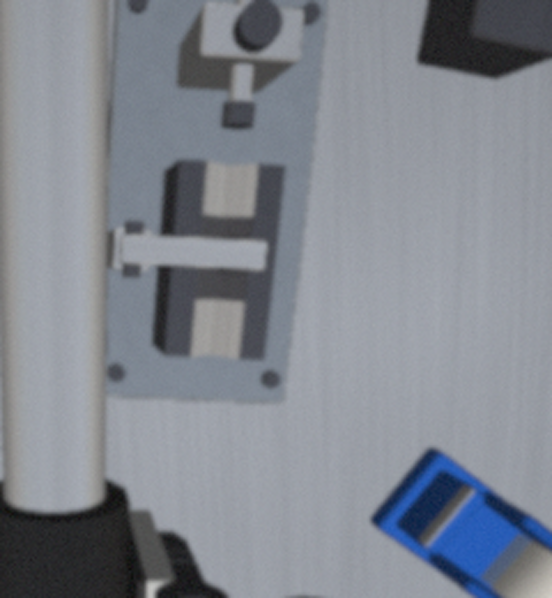

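```bash
python3 - <<'E'
from h import *
q=lambda L:[(230+(x+.5)/2.3-.5,(y+.5)/2.3-.5) for x,y in L]
P=onz('w3',q([(191,356),(243,357),(204,163),(258,164),(265,358),(283,166)]),.062)
f=(P[0]+P[1])/2;b=(P[2]+P[3])/2
print(P.round(4),'front',f,'back',b,'len',np.linalg.norm(b-f),'head',np.degrees(np.arctan2(*(b-f)[[1,0]])), 'w',np.linalg.norm(P[0]-P[1]),np.linalg.norm(P[2]-P[3]))
e=P[5]-P[4];print('edge',np.linalg.norm(e),np.degrees(np.arctan2(e[1],e[0])))
A=onz('w3',q([(237,127)]),.0715)[0];u=(b-f)/np.linalg.norm(b-f);print('anvil',A,'in',(A-f)@u)
# base plate edges
B=onz('w3',q([(285,402),(323,20),(107,398)]),.016);print(B.round(4)); e=B[1]-B[0];print(np.degrees(np.arctan2(e[1],e[0])))
# top view
t=lambda x,y:(140+x/3.6,110+y/3.6)
C=onz('top0',[t(333,137),t(315,280),t(31,241),t(50,97)],.016);print(C.round(4),C.mean(0))
for i,j in((0,3),(1,2)):
  e=C[j]-C[i];print(np.linalg.norm(e),np.degrees(np.arctan2(e[1],e[0])))
E
```

```text
[[0.5551 0.0808 0.062 ]
 [0.5807 0.0773 0.062 ]
 [0.5678 0.17   0.062 ]
 [0.5929 0.1669 0.062 ]
 [0.5916 0.0756 0.062 ]
 [0.6045 0.1648 0.062 ]] front [0.56789055 0.07907761 0.062     ] back [0.58033957 0.16844144 0.062     ] len 0.09022678240767568 head 82.06932568119016 w 0.025876847999282634 0.025251954862561692
edge 0.09015002082137455 81.76866304629615
anvil [0.58157832 0.18278834 0.0715    ] in 0.10460738046182153
[[0.6157 0.04   0.016 ]
 [0.6447 0.2383 0.016 ]
 [0.5142 0.0545 0.016 ]]
81.66182919477447
[[0.6168 0.0406 0.016 ]
 [0.5086 0.0557 0.016 ]
 [0.5422 0.2715 0.016 ]
 [0.6524 0.257  0.016 ]] [0.57999273 0.15621458 0.016     ]
0.2192881942760793 80.63268990572034
0.21840213575937406 81.15780946474283
```

Request:
{"fn": "drive_tool", "kwargs": {
  "deltas": [
    [[-0.5,0.4,0],0.24],
    [[-0.8,0.5,0],0],
    [[-0.5,0.38,0.2],0],
    [[-0.04,0,0.6],0],
    [[0,0,0.6],0],
    [[0,0,0.4],0],
    [[0,0,0.2],0],
    [[0,0,0],0],
    [[0,0,0],0]
  ]
}}

```text
time_s: 8.43
eef_pos: [0.5497, -0.0453, 0.1306]
ee_rot: [2.371, 2.059, 0.003]
force: [0.2, 0.6, -1.6]
gripper_width: 0.0283
grasp_force: 59.8
```

```bash
cat > t.py <<'E'
from h import *
s=r.observe(); M=R.from_rotvec(s['ee_rot']).as_matrix(); p=np.array(s['eef_pos'])
print('t',s['time_s'],p.round(4),'head',np.degrees(np.arctan2(M[1,0],M[0,0])).round(2),'zx',M[2,0:2].round(4),'F',np.round(s['force'],2),'M',np.round(s['moment'],3),'w',s['gripper_width'])
h=np.radians(81.8);u=np.array([np.cos(h),np.sin(h)]);n=np.array([-u[1],u[0]])
d=p[:2]-[.568,.079]; print('along',d@u,'nose in',d@u+.1475,'lateral(left)',d@n,'in tool xy',(M[:2,:2].T@d).round(4),'F along',np.array(s['force'][:2])@u)
E
python3 t.py; python3 -c "
from h import *
a=snap('wrist','w4')
p=np.array(r.observe()['eef_pos'])
print(proj('w4',[[.568,.079,.064],[.580,.168,.062]]))
cv2.imwrite('pics/w4c.png',cv2.resize(a[:260,130:390],None,fx=2.3,fy=2.3))"
```

```text
t 8.425 [ 0.5497 -0.0453  0.1306] head 81.94 zx [0.0004 0.0025] F [ 0.23  0.61 -1.57] M [-0.086  0.015  0.022] w 0.02825543589441512
along -0.12564357044163443 nose in 0.02185642955836556 lateral(left) 0.0004161287309743414 in tool xy [-0.1256 -0.0007] F along 0.6347624115667942
[[ 254.96799627   16.166579  ]
 [ 253.8699817  -131.87004403]]
```

View pics/w4c.png

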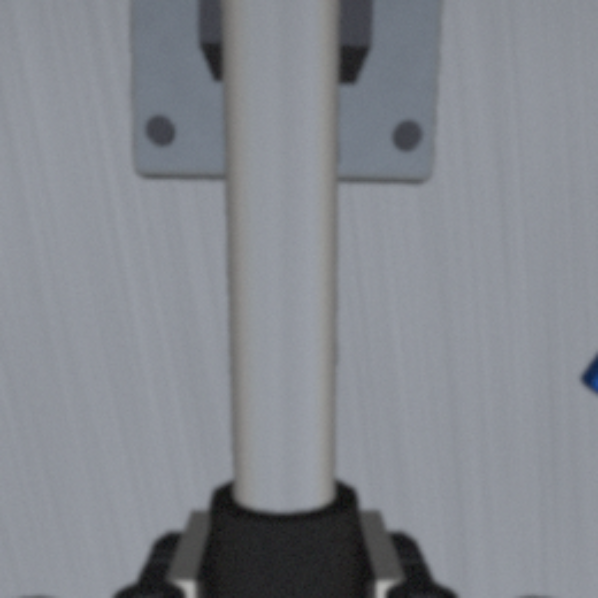

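Request:
{"fn": "drive_tool", "kwargs": {
  "deltas": [
    [[0,0.01,0.3],0],
    [[0,0,0.25],0],
    [[0,0,0.1],0],
    [[0,0,0.05],0],
    [[0,0,0.03],0],
    [[0,0,0],0]
  ]
}}

```text
time_s: 9.22
eef_pos: [0.5494, -0.0449, 0.0857]
ee_rot: [2.371, 2.06, 0.001]
force: [-0.5, -0.6, -1.7]
gripper_width: 0.0287
grasp_force: 59.8
```

```bash
python3 t.py
```

```text
t 9.225 [ 0.5494 -0.0449  0.0857] head 81.98 zx [0.0001 0.0005] F [-0.51 -0.59 -1.71] M [-0.045  0.019  0.047] w 0.028701513905256444
along -0.12528524249426537 nose in 0.022214757505734622 lateral(left) 0.0007462215190551784 in tool xy [-0.1253 -0.0011] F along -0.6580744410850703
```

Request:
{"fn": "drive_tool", "kwargs": {
  "deltas": [
    [[0,0.01,0.025],0],
    [[0,0,0.02],0],
    [[0,0,0],0]
  ]
}}

```text
time_s: 9.6
eef_pos: [0.5496, -0.0449, 0.0827]
ee_rot: [-2.371, -2.061, 0.0]
force: [-0.0, -0.2, -3.0]
gripper_width: 0.0282
grasp_force: 59.8
```

Request:
{"fn": "drive_tool", "kwargs": {
  "deltas": [
    [[0,0,0.02],0],
    [[0,0,0],0]
  ]
}}

```text
time_s: 9.85
eef_pos: [0.5496, -0.0449, 0.0815]
ee_rot: [-2.371, -2.061, 0.0]
force: [-1.2, -0.8, -1.5]
gripper_width: 0.0284
grasp_force: 59.8
```

Request:
{"fn": "drive_tool", "kwargs": {
  "deltas": [
    [[0,0,0.02],0],
    [[0,0,0],0]
  ]
}}

```text
time_s: 10.1
eef_pos: [0.5496, -0.0449, 0.0802]
ee_rot: [-2.371, -2.061, 0.0]
force: [0.6, -0.4, -2.0]
gripper_width: 0.0284
grasp_force: 59.8
```

Request:
{"fn": "drive_tool", "kwargs": {
  "deltas": [
    [[0,0,0.02],0],
    [[0,0,0],0]
  ]
}}

```text
time_s: 10.35
eef_pos: [0.5496, -0.045, 0.0791]
ee_rot: [-2.371, -2.061, 0.0]
force: [-0.7, 0.5, -3.1]
gripper_width: 0.0287
grasp_force: 59.8
```

```bash
python3 t.py
```

```text
t 10.35 [ 0.5496 -0.045   0.0791] head 81.98 zx [-0.0001 -0.0002] F [-0.71  0.53 -3.15] M [-0.094  0.041 -0.015] w 0.02870391853571259
along -0.1253134511733753 nose in 0.022186548826624686 lateral(left) 0.000526330513951223 in tool xy [-0.1253 -0.0009] F along 0.4238995606932574
```

Request:
{"fn": "drive_tool", "kwargs": {
  "deltas": [
    [[0,0,0.02],0],
    [[0,0,0],0]
  ]
}}

```text
time_s: 10.6
eef_pos: [0.5496, -0.0449, 0.0779]
ee_rot: [-2.371, -2.061, 0.0]
force: [0.5, 0.0, -3.6]
gripper_width: 0.0285
grasp_force: 59.8
```

Request:
{"fn": "drive_tool", "kwargs": {
  "deltas": [
    [[0,0,0.015],0],
    [[0,0,0],0]
  ]
}}

```text
time_s: 10.85
eef_pos: [0.5496, -0.045, 0.077]
ee_rot: [-2.371, -2.061, 0.0]
force: [0.6, -0.3, -2.0]
gripper_width: 0.0286
grasp_force: 59.8
```

```bash
python3 t.py;python3 -c "
from h import *
a=snap('scene','s5'); b=a[170:300,200:380]
cv2.imwrite('pics/s5c.png',cv2.resize(b,None,fx=4.4,fy=4.4,interpolation=cv2.INTER_CUBIC))"
```

```text
t 10.85 [ 0.5496 -0.045   0.077 ] head 81.98 zx [-0.     -0.0002] F [ 0.56 -0.32 -1.95] M [-0.063  0.041 -0.005] w 0.028587685251901564
along -0.12532032015013758 nose in 0.02217967984986241 lateral(left) 0.0005057877877568808 in tool xy [-0.1253 -0.0009] F along -0.23391378993894102
```

View pics/s5c.png

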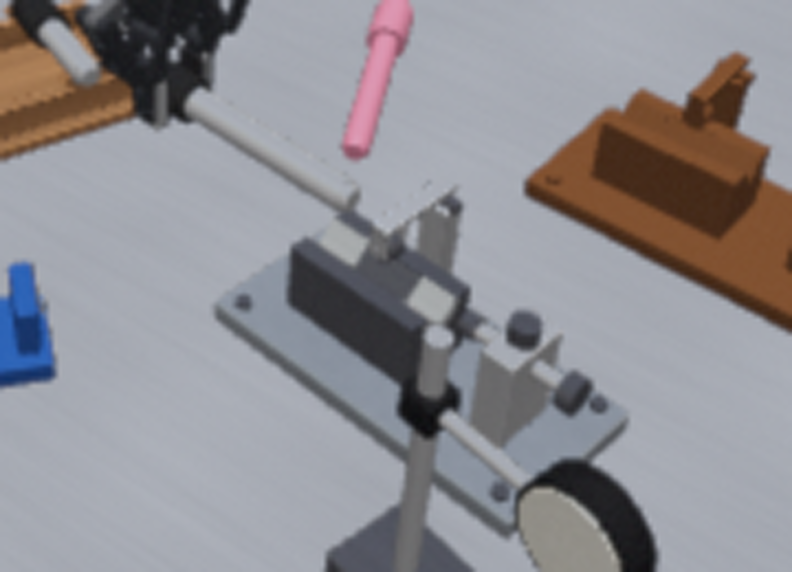

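```bash
python3 -c "
from h import *
s=r.observe();M=R.from_rotvec(s['ee_rot']).as_matrix();p=np.array(s['eef_pos'])
q=lambda P:((proj('s5',P)-[200,170])*4.4).round(0).tolist()
for z in (.095,.085,.075,.064):
  n=p+M@[.1475,0,0];n[2]=z; c=p+M@[.0215,0,0];c[2]=z
  print(z,'nose',q(n),'sleeve end',q(c))
h=np.radians(81.8);u=np.array([np.cos(h),np.sin(h),0]);w=np.array([-u[1],u[0],0]);m=np.array([.568,.079,.062])
print('V front top L,R',q(np.array([m+.012*w,m-.012*w])),'block front top',q(np.array([m+.025*w,m-.025*w])),'back R',q(m-.025*w+.092*u))
"
```

```text
0.095 nose [[351.0, 202.0]] sleeve end [[195.0, 104.0]]
0.085 nose [[350.0, 215.0]] sleeve end [[194.0, 117.0]]
0.075 nose [[349.0, 229.0]] sleeve end [[194.0, 130.0]]
0.064 nose [[347.0, 243.0]] sleeve end [[194.0, 144.0]]
V front top L,R [[331.0, 218.0], [303.0, 237.0]] block front top [[346.0, 208.0], [288.0, 248.0]] back R [[412.0, 332.0]]
```

Request:
{"fn": "drive_tool", "kwargs": {
  "deltas": [
    [[0,0.01,0.15],0],
    [[0,0,0.15],0],
    [[0,0,0.1],0],
    [[0,0,0.05],0],
    [[0,0,0],0]
  ]
}}

```text
time_s: 11.52
eef_pos: [0.5501, -0.0451, 0.0497]
ee_rot: [-2.371, -2.06, 0.001]
force: [0.3, 0.5, -1.9]
gripper_width: 0.0282
grasp_force: 59.8
```

Request:
{"fn": "drive_tool", "kwargs": {
  "deltas": [
    [[0,0,0.02],0],
    [[0,0,0],0]
  ]
}}

```text
time_s: 11.78
eef_pos: [0.5505, -0.045, 0.049]
ee_rot: [2.371, 2.061, 0.0]
force: [0.7, -0.6, -1.8]
gripper_width: 0.0283
grasp_force: 59.8
```

Request:
{"fn": "drive_tool", "kwargs": {
  "deltas": [
    [[0,0,0.02],0],
    [[0,0,0],0]
  ]
}}

```text
time_s: 12.02
eef_pos: [0.5506, -0.045, 0.0478]
ee_rot: [2.371, 2.06, 0.001]
force: [0.4, 0.4, -1.9]
gripper_width: 0.0284
grasp_force: 59.8
```

Request:
{"fn": "drive_tool", "kwargs": {
  "deltas": [
    [[0,0,0.015],0],
    [[0,0,0],0]
  ]
}}

```text
time_s: 12.28
eef_pos: [0.5506, -0.045, 0.0469]
ee_rot: [2.371, 2.06, 0.001]
force: [0.5, -0.4, -2.0]
gripper_width: 0.0282
grasp_force: 59.8
```

Request:
{"fn": "drive_tool", "kwargs": {
  "deltas": [
    [[0,0,0.015],0],
    [[0,0,0],0]
  ]
}}

```text
time_s: 12.52
eef_pos: [0.5507, -0.0451, 0.046]
ee_rot: [2.371, 2.06, 0.001]
force: [-0.2, 0.2, -0.8]
gripper_width: 0.0283
grasp_force: 59.8
```

```bash
python3 t.py
```

```text
t 12.525 [ 0.5507 -0.0451  0.046 ] head 81.96 zx [0.0001 0.0007] F [-0.23  0.21 -0.77] M [-0.008 -0.098 -0.082] w 0.02826340430135702
along -0.12526642250487866 nose in 0.022233577495121337 lateral(left) -0.0005470887541179446 in tool xy [-0.1253  0.0002] F along 0.17595737774752898
```

Request:
{"fn": "drive_tool", "kwargs": {
  "deltas": [
    [[0,0,0.01],0],
    [[0,0,0],0]
  ]
}}

```text
time_s: 12.78
eef_pos: [0.5506, -0.045, 0.0454]
ee_rot: [2.371, 2.06, 0.001]
force: [1.0, -0.2, -0.5]
gripper_width: 0.0284
grasp_force: 59.8
```

```bash
python3 t.py
```

```text
t 12.775 [ 0.5506 -0.045   0.0454] head 81.97 zx [0.0001 0.0006] F [ 1.03 -0.2  -0.52] M [ 0.048 -0.194 -0.139] w 0.028369013856472218
along -0.1252543940316959 nose in 0.022245605968304105 lateral(left) -0.0004958043385163652 in tool xy [-1.253e-01  1.000e-04] F along -0.05473819304026381
```

Request:
{"fn": "drive_tool", "kwargs": {
  "deltas": [
    [[0,0,0.01],0],
    [[0,0,0],0]
  ]
}}

```text
time_s: 13.02
eef_pos: [0.5506, -0.0451, 0.0448]
ee_rot: [2.371, 2.06, 0.001]
force: [0.7, -0.2, -0.1]
gripper_width: 0.028
grasp_force: 59.8
```

```bash
python3 t.py
```

```text
t 13.025 [ 0.5506 -0.0451  0.0448] head 81.97 zx [0.0001 0.0006] F [ 0.75 -0.16 -0.08] M [ 0.054 -0.191 -0.146] w 0.028028927090892036
along -0.12528113218067516 nose in 0.022218867819324833 lateral(left) -0.0004921470529882887 in tool xy [-1.253e-01  1.000e-04] F along -0.04766809462834147
```

Request:
{"fn": "drive_tool", "kwargs": {
  "deltas": [
    [[0,0.012,0],0],
    [[0,0,0],0]
  ]
}}

```text
time_s: 13.28
eef_pos: [0.5509, -0.0451, 0.0446]
ee_rot: [-2.371, -2.061, 0.0]
force: [1.1, 0.4, -0.3]
gripper_width: 0.0286
grasp_force: 59.9
```

```bash
python3 t.py
```

```text
t 13.275 [ 0.5509 -0.0451  0.0446] head 81.99 zx [-0.     -0.0004] F [ 1.07  0.4  -0.33] M [ 0.089 -0.13  -0.06 ] w 0.028567335777771655
along -0.1252573221376389 nose in 0.022242677862361088 lateral(left) -0.0007332054093801934 in tool xy [-0.1253  0.0003] F along 0.5470857359690662
```

Request:
{"fn": "drive_tool", "kwargs": {
  "deltas": [
    [[0,0.012,0],0],
    [[0,0,0],0]
  ]
}}

```text
time_s: 13.52
eef_pos: [0.5511, -0.0451, 0.0444]
ee_rot: [-2.37, -2.061, 0.002]
force: [-0.5, -0.1, 1.0]
gripper_width: 0.0284
grasp_force: 60.0
```

```bash
python3 t.py
```

```text
t 13.525 [ 0.5511 -0.0451  0.0444] head 82.01 zx [-0.0001 -0.0014] F [-0.5  -0.06  0.97] M [0.143 0.076 0.09 ] w 0.0283547830899594
along -0.12526159996348413 nose in 0.022238400036515865 lateral(left) -0.0009960327103982463 in tool xy [-0.1253  0.0005] F along -0.13319347668387288
```

Request:
{"fn": "drive_tool", "kwargs": {
  "deltas": [
    [[0.1,-0.004,0],0],
    [[0.1,0,0],0],
    [[0.1,0,0],0],
    [[0,0,0],0]
  ]
}}

```text
time_s: 14.02
eef_pos: [0.5541, -0.0256, 0.0446]
ee_rot: [-2.369, -2.062, -0.001]
force: [-1.1, 1.0, 0.4]
gripper_width: 0.0285
grasp_force: 60.0
```

```bash
python3 t.py
```

```text
t 14.025 [ 0.5541 -0.0256  0.0446] head 82.08 zx [ 0.0012 -0.0005] F [-1.12  1.    0.39] M [0.367 0.149 0.081] w 0.028452727970775145
along -0.10554038482949206 nose in 0.04195961517050793 lateral(left) -0.0011278470559770686 in tool xy [-0.1055  0.0006] F along 0.8324844585118066
```

Request:
{"fn": "drive_tool", "kwargs": {
  "deltas": [
    [[0.05,0,0],0],
    [[0.05,0,0],0],
    [[0.05,0,0],0],
    [[0,0,0],0]
  ]
}}

```text
time_s: 14.52
eef_pos: [0.5551, -0.018, 0.0446]
ee_rot: [-2.37, -2.061, 0.0]
force: [-2.1, -1.2, 0.8]
gripper_width: 0.0286
grasp_force: 60.2
```

```bash
python3 t.py
```

```text
t 14.525 [ 0.5551 -0.018   0.0446] head 82.01 zx [ 0.0002 -0.0005] F [-2.05 -1.21  0.79] M [0.027 0.364 0.133] w 0.028633726121475446
along -0.09789852987398094 nose in 0.04960147012601905 lateral(left) -0.001057687091297296 in tool xy [-0.0979  0.0007] F along -1.4922325674860664
```

Request:
{"fn": "drive_tool", "kwargs": {
  "deltas": [
    [[0.05,-0.007,0],0],
    [[0.05,0,0],0],
    [[0.05,0,0],0],
    [[0,0,0],0]
  ]
}}

```text
time_s: 15.02
eef_pos: [0.5556, -0.0125, 0.0448]
ee_rot: [2.372, 2.057, -0.004]
force: [-3.1, -5.2, 3.4]
gripper_width: 0.0286
grasp_force: 60.3
```

```bash
python3 t.py
```

```text
t 15.025 [ 0.5556 -0.0125  0.0448] head 81.86 zx [-0.0032 -0.0003] F [-3.11 -5.19  3.41] M [-0.88   0.63   0.176] w 0.028621582341043242
along -0.09233507720790388 nose in 0.055164922792096116 lateral(left) -0.0007288011388865493 in tool xy [-0.0923  0.0006] F along -5.579736961218073
```

Request:
{"fn": "drive_tool", "kwargs": {
  "deltas": [
    [[0.05,0,0],0],
    [[0.05,0,0],0],
    [[0.05,0,0],0],
    [[0,0,0],0]
  ]
}}

```text
time_s: 15.52
eef_pos: [0.5568, -0.0035, 0.0449]
ee_rot: [2.372, 2.057, -0.004]
force: [-3.6, -5.1, 4.0]
gripper_width: 0.0281
grasp_force: 60.3
```

```bash
python3 t.py
```

```text
t 15.525 [ 0.5568 -0.0035  0.0449] head 81.86 zx [-0.0029 -0.0005] F [-3.61 -5.09  4.04] M [-0.933  0.66   0.181] w 0.02814119917914957
along -0.08321567169326052 nose in 0.06428432830673947 lateral(left) -0.0006315824325812324 in tool xy [-0.0832  0.0005] F along -5.549069024184154
```

Request:
{"fn": "drive_tool", "kwargs": {
  "deltas": [
    [[0.05,-0.006,-0.007],0],
    [[0.05,0,0],0],
    [[0.05,0,0],0],
    [[0,0,0],0]
  ]
}}

```text
time_s: 16.02
eef_pos: [0.558, 0.0056, 0.0454]
ee_rot: [2.372, 2.057, -0.003]
force: [-2.7, -5.4, 3.6]
gripper_width: 0.0285
grasp_force: 60.3
```

```bash
python3 t.py
```

```text
t 16.025 [0.558  0.0056 0.0454] head 81.85 zx [-0.0028  0.    ] F [-2.74 -5.39  3.64] M [-0.914  0.576  0.095] w 0.02845510750704985
along -0.07404439546819827 nose in 0.07345560453180172 lateral(left) -0.0005404000223554378 in tool xy [-0.074   0.0005] F along -5.723904783716755
```

Request:
{"fn": "drive_tool", "kwargs": {
  "deltas": [
    [[0.05,-0.005,0],0],
    [[0.05,0,0],0],
    [[0.05,0,0],0],
    [[0,0,0],0]
  ]
}}

```text
time_s: 16.52
eef_pos: [0.559, 0.0148, 0.0453]
ee_rot: [2.374, 2.055, -0.003]
force: [-2.5, -4.6, 3.2]
gripper_width: 0.0283
grasp_force: 60.1
```

```bash
python3 t.py
```

```text
t 16.525 [0.559  0.0148 0.0453] head 81.78 zx [-0.0023  0.    ] F [-2.54 -4.58  3.21] M [-0.77   0.563 -0.152] w 0.028271841587004347
along -0.064880834131298 nose in 0.082619165868702 lateral(left) -0.0002180282266580333 in tool xy [-0.0649  0.0002] F along -4.899002877278146
```

Request:
{"fn": "drive_tool", "kwargs": {
  "deltas": [
    [[0.03,0,0],0],
    [[0.03,0,0],0],
    [[0.02,0,0],0],
    [[0.02,0,0],0],
    [[0.02,0,0],0],
    [[0.02,0,0],0],
    [[0,0,0],0]
  ]
}}

```text
time_s: 17.4
eef_pos: [0.5599, 0.0222, 0.0453]
ee_rot: [2.374, 2.054, -0.004]
force: [-3.4, -5.8, 3.2]
gripper_width: 0.0285
grasp_force: 60.2
```

```bash
python3 t.py
```

```text
t 17.4 [0.5599 0.0222 0.0453] head 81.73 zx [-0.003  -0.0004] F [-3.41 -5.83  3.21] M [-1.021  0.595 -0.182] w 0.028542541776617955
along -0.05733798274581212 nose in 0.09016201725418788 lateral(left) -4.539734073518094e-05 in tool xy [-0.0573  0.0001] F along -6.25204736405657
```

Request:
{"fn": "drive_tool", "kwargs": {
  "deltas": [
    [[0.02,0,0],0],
    [[0.02,0,0],0],
    [[0.02,0,0],0],
    [[0.02,0,0],0],
    [[0,0,0],0]
  ]
}}

```text
time_s: 18.02
eef_pos: [0.5605, 0.0268, 0.0453]
ee_rot: [2.375, 2.054, -0.004]
force: [-3.2, -5.9, 2.6]
gripper_width: 0.0287
grasp_force: 60.2
```

```bash
python3 t.py
```

```text
t 18.025 [0.5605 0.0268 0.0453] head 81.72 zx [-0.0031 -0.0005] F [-3.24 -5.88  2.64] M [-1.037  0.65  -0.208] w 0.02865784171948417
along -0.05271824652714623 nose in 0.09478175347285375 lateral(left) -7.023443624772425e-06 in tool xy [-0.0527  0.0001] F along -6.2785672823805525
```

Request:
{"fn": "drive_tool", "kwargs": {
  "deltas": [
    [[0.02,0,0],0],
    [[0.02,0,0],0],
    [[0.02,0,0],0],
    [[0.02,0,0],0],
    [[0,0,0],0]
  ]
}}

```text
time_s: 18.65
eef_pos: [0.5611, 0.0314, 0.0453]
ee_rot: [2.375, 2.054, -0.005]
force: [-3.5, -5.3, 3.1]
gripper_width: 0.0285
grasp_force: 60.2
```

Request:
{"fn": "drive_tool", "kwargs": {
  "deltas": [
    [[0.02,0,0],0],
    [[0.02,0,0],0],
    [[0,0,0],0]
  ]
}}

```text
time_s: 19.02
eef_pos: [0.5614, 0.0338, 0.0453]
ee_rot: [2.375, 2.054, -0.005]
force: [-3.9, -6.3, 2.9]
gripper_width: 0.0282
grasp_force: 60.2
```

```bash
python3 t.py
```

```text
t 19.025 [0.5614 0.0338 0.0453] head 81.7 zx [-0.0033 -0.0008] F [-3.94 -6.32  2.86] M [-1.074  0.711 -0.266] w 0.028157593982263664
along -0.04571341384482071 nose in 0.10178658615517928 lateral(left) 9.644984284678405e-05 in tool xy [-0.0457 -0.    ] F along -6.819103663584998
```

Request:
{"fn": "drive_tool", "kwargs": {
  "deltas": [
    [[0.02,0,0],0],
    [[0.02,0,0],0],
    [[0,0,0],0]
  ]
}}

```text
time_s: 19.4
eef_pos: [0.5617, 0.036, 0.0453]
ee_rot: [2.375, 2.054, -0.005]
force: [-3.5, -6.6, 3.5]
gripper_width: 0.0284
grasp_force: 60.2
```

```bash
python3 t.py
```

```text
t 19.4 [0.5617 0.036  0.0453] head 81.7 zx [-0.0034 -0.0009] F [-3.48 -6.59  3.53] M [-1.094  0.719 -0.204] w 0.02843578637331999
along -0.043414041722006164 nose in 0.10408595827799383 lateral(left) 0.00013443703834280818 in tool xy [-0.0434 -0.0001] F along -7.0186253047007465
```

Request:
{"fn": "drive_tool", "kwargs": {
  "deltas": [
    [[0.02,0,0],0],
    [[0,0,0],0]
  ]
}}

```text
time_s: 19.65
eef_pos: [0.5618, 0.0372, 0.0453]
ee_rot: [2.375, 2.054, -0.005]
force: [-3.5, -6.9, 3.6]
gripper_width: 0.0281
grasp_force: 60.2
```

Request:
{"fn": "drive_tool", "kwargs": {
  "deltas": [
    [[0.02,0,0],0],
    [[0,0,0],0]
  ]
}}

```text
time_s: 19.9
eef_pos: [0.562, 0.0383, 0.0453]
ee_rot: [2.375, 2.054, -0.005]
force: [-3.6, -6.9, 4.1]
gripper_width: 0.0282
grasp_force: 60.3
```

Request:
{"fn": "drive_tool", "kwargs": {
  "deltas": [
    [[0.02,0,0],0],
    [[0,0,0],0]
  ]
}}

```text
time_s: 20.15
eef_pos: [0.5621, 0.0394, 0.0453]
ee_rot: [2.376, 2.054, -0.005]
force: [-3.5, -7.2, 5.0]
gripper_width: 0.0284
grasp_force: 60.3
```

```bash
python3 t.py
```

```text
t 20.15 [0.5621 0.0394 0.0453] head 81.69 zx [-0.0035 -0.0011] F [-3.54 -7.24  4.97] M [-1.103  0.766 -0.199] w 0.02835011597891831
along -0.04000985393194231 nose in 0.10749014606805768 lateral(left) 0.00021925645487962738 in tool xy [-0.04   -0.0001] F along -7.667396760058112
```

Request:
{"fn": "drive_tool", "kwargs": {
  "deltas": [
    [[0.02,-0.006,-0.008],0],
    [[0,0,0],0]
  ]
}}

```text
time_s: 20.4
eef_pos: [0.5622, 0.0401, 0.0456]
ee_rot: [2.375, 2.052, -0.005]
force: [-2.5, -7.4, 2.3]
gripper_width: 0.0281
grasp_force: 60.1
```

Request:
{"fn": "drive_tool", "kwargs": {
  "deltas": [
    [[0.02,0,0],0],
    [[0,0,0],0]
  ]
}}

```text
time_s: 20.65
eef_pos: [0.5622, 0.0401, 0.0456]
ee_rot: [2.375, 2.052, -0.007]
force: [-3.1, -9.7, 2.9]
gripper_width: 0.0286
grasp_force: 60.1
```

```bash
python3 t.py
```

```text
t 20.65 [0.5622 0.0401 0.0456] head 81.65 zx [-0.0056 -0.0002] F [-3.1  -9.74  2.85] M [-1.533  0.573 -0.143] w 0.02861800576912458
along -0.03933897620462058 nose in 0.10816102379537941 lateral(left) 0.00016882707358811867 in tool xy [-0.0393 -0.0001] F along -10.07790371782631
```

Request:
{"fn": "drive_tool", "kwargs": {
  "deltas": [
    [[0.02,0,0],0],
    [[0,0,0],0]
  ]
}}

```text
time_s: 20.9
eef_pos: [0.5622, 0.0401, 0.0456]
ee_rot: [2.374, 2.05, -0.009]
force: [-3.9, -9.3, 3.0]
gripper_width: 0.0282
grasp_force: 60.1
```

```bash
python3 t.py
```

```text
t 20.9 [0.5622 0.0401 0.0456] head 81.62 zx [-0.007  -0.0003] F [-3.92 -9.35  3.  ] M [-1.918  0.63  -0.095] w 0.02815094756429078
along -0.03937194188757396 nose in 0.10812805811242604 lateral(left) 0.0002009401621137596 in tool xy [-0.0394 -0.0001] F along -9.812418791144575
```

Request:
{"fn": "drive_tool", "kwargs": {
  "deltas": [
    [[0.02,0,0],0],
    [[0,0,0],0]
  ]
}}

```text
time_s: 21.15
eef_pos: [0.5622, 0.0401, 0.0456]
ee_rot: [2.374, 2.049, -0.01]
force: [-3.3, -12.6, 2.8]
gripper_width: 0.0284
grasp_force: 60.2
```

```bash
python3 t.py
```

```text
t 21.15 [0.5622 0.0401 0.0456] head 81.6 zx [-0.0082 -0.0005] F [ -3.33 -12.64   2.77] M [-2.192  0.695 -0.065] w 0.028436514873125866
along -0.03933575481186943 nose in 0.10816424518813056 lateral(left) 0.0001963672570489541 in tool xy [-0.0393 -0.0001] F along -12.984263038605805
```

Request:
{"fn": "drive_tool", "kwargs": {
  "deltas": [
    [[0.01,0,0],0],
    [[0,0,0],0]
  ]
}}

```text
time_s: 21.4
eef_pos: [0.5622, 0.0401, 0.0455]
ee_rot: [2.375, 2.049, -0.011]
force: [-4.1, -12.6, 2.7]
gripper_width: 0.0282
grasp_force: 60.2
```

```bash
python3 t.py
```

```text
t 21.4 [0.5622 0.0401 0.0455] head 81.58 zx [-0.0089 -0.0006] F [ -4.1  -12.61   2.74] M [-2.296  0.697  0.01 ] w 0.028221477459232144
along -0.03935745900328962 nose in 0.10814254099671036 lateral(left) 0.00023605416417955396 in tool xy [-0.0394 -0.0001] F along -13.063337773476379
```

Request:
{"fn": "drive_tool", "kwargs": {
  "deltas": [
    [[0.015,0,0],0],
    [[0.01,0,0],0],
    [[0,0,0],0],
    [[0,0,0],0]
  ]
}}

```text
time_s: 21.9
eef_pos: [0.5621, 0.0401, 0.0455]
ee_rot: [2.375, 2.047, -0.013]
force: [-3.6, -14.2, 5.2]
gripper_width: 0.0282
grasp_force: 60.3
```

```bash
python3 t.py
```

```text
t 21.9 [0.5621 0.0401 0.0455] head 81.53 zx [-0.0104 -0.0008] F [ -3.63 -14.16   5.18] M [-2.654  0.806  0.033] w 0.02821369126662612
along -0.039363797672646535 nose in 0.10813620232735346 lateral(left) 0.0002488830086570965 in tool xy [-0.0394 -0.0001] F along -14.52957783705202
```

Request:
{"fn": "drive_tool", "kwargs": {
  "deltas": [
    [[0.01,0,0],0],
    [[0,0,0],0],
    [[0,0,0],0],
    [[0,0,0],0],
    [[0,0,0],0],
    [[0,0,0],0],
    [[0,0,0],0]
  ]
}}

```text
time_s: 22.78
eef_pos: [0.5622, 0.0401, 0.0455]
ee_rot: [2.375, 2.047, -0.014]
force: [-4.0, -15.8, 4.6]
gripper_width: 0.0284
grasp_force: 60.3
```

```bash
python3 t.py
```

```text
t 22.775 [0.5622 0.0401 0.0455] head 81.52 zx [-0.0111 -0.0008] F [ -4.02 -15.77   4.61] M [-2.789  0.799  0.069] w 0.02836198275841507
along -0.039332661278587686 nose in 0.1081673387214123 lateral(left) 0.00023791183040457607 in tool xy [-0.0393 -0.    ] F along -16.183898016799983
```

Request:
{"fn": "drive_tool", "kwargs": {
  "deltas": [
    [[-0.03,-0.01,-0.005],0],
    [[-0.03,-0.01,-0.005],0],
    [[0,0,0],0],
    [[0,0,0],0]
  ]
}}

```text
time_s: 23.28
eef_pos: [0.5622, 0.0401, 0.046]
ee_rot: [2.373, 2.048, -0.006]
force: [-1.6, -10.2, -1.1]
gripper_width: 0.0281
grasp_force: 59.8
```

```bash
python3 t.py
```

```text
t 23.275 [0.5622 0.0401 0.046 ] head 81.59 zx [-0.0073  0.0026] F [ -1.63 -10.21  -1.11] M [-1.987  0.077 -0.15 ] w 0.028121942201803272
along -0.03935792628471103 nose in 0.10814207371528897 lateral(left) 0.00015929721082409367 in tool xy [-0.0394 -0.    ] F along -10.33841784678525
```

Request:
{"fn": "drive_tool", "kwargs": {
  "deltas": [
    [[-0.03,-0.005,0],0],
    [[-0.02,0,0],0],
    [[0,0,0],0]
  ]
}}

```text
time_s: 23.65
eef_pos: [0.5623, 0.0401, 0.0462]
ee_rot: [2.373, 2.051, -0.001]
force: [0.8, -7.9, -2.0]
gripper_width: 0.0282
grasp_force: 59.7
```

```bash
python3 t.py
```

```text
t 23.65 [0.5623 0.0401 0.0462] head 81.67 zx [-0.004   0.0036] F [ 0.78 -7.86 -2.03] M [-1.311 -0.155 -0.26 ] w 0.028231230775091244
along -0.039340117941529605 nose in 0.10815988205847038 lateral(left) 8.015233988530397e-05 in tool xy [-0.0393  0.    ] F along -7.673188785295517
```

Request:
{"fn": "drive_tool", "kwargs": {
  "deltas": [
    [[0,0,0],0],
    [[0,0,0],0],
    [[0,0,0],0],
    [[0,0,0],0],
    [[0,0,0],0],
    [[0,0,0],0]
  ],
  "hand": -1
}}

```text
time_s: 24.4
eef_pos: [0.5612, 0.0447, 0.0462]
ee_rot: [2.371, 2.061, 0.0]
force: [-0.5, -0.8, -0.3]
gripper_width: 0.0853
grasp_force: 0.0
```

```bash
python3 t.py
```

```text
t 24.4 [0.5612 0.0447 0.0462] head 81.98 zx [0.0001 0.0001] F [-0.48 -0.79 -0.26] M [ 0.015 -0.01   0.059] w 0.08527515428617838
along -0.03490869135257101 nose in 0.11259130864742897 lateral(left) 0.0018480306010956395 in tool xy [-0.0349 -0.002 ] F along -0.8512394597207553
```

Request:
{"fn": "drive_tool", "kwargs": {
  "deltas": [
    [[0,0,-0.2],0],
    [[0,0,-0.4],0],
    [[0,0,-0.6],0],
    [[0,0,-0.8],0],
    [[-0.5,0,-0.8],0],
    [[-0.8,-0.4,-0.3],0],
    [[-0.4,-0.4,0],0],
    [[0,0,0],0]
  ]
}}

```text
time_s: 25.4
eef_pos: [0.4975, -0.0526, 0.2331]
ee_rot: [-2.377, -2.053, -0.003]
force: [0.4, 0.5, -0.2]
gripper_width: 0.0853
grasp_force: 0.0
```

```bash
python3 -c "
from h import *
print(r.observe()['eef_pos'])
a=snap('scene','s6'); b=a[150:290,190:370]; c=snap('wrist','w6')
cv2.imwrite('pics/s6c.png',np.hstack([cv2.resize(b,(514,400),interpolation=cv2.INTER_CUBIC),cv2.resize(c[:300,200:400],(267,400))]))
h=np.radians(81.8);u=np.array([np.cos(h),np.sin(h),0]);m=np.array([.568,.079,.064])
P=np.array([m+.108*u,m-.018*u,m]);print('s6',((proj('s6',P)-[190,150])*514/180).round(0).tolist(),'w6',((proj('w6',P)-[200,0])*1.333+[514,0]).round(0).tolist())"
```

```text
[ 0.49752697 -0.05261657  0.23308987]
s6 [[330.0, 266.0], [220.0, 194.0], [235.0, 203.0]] w6 [[657.0, -113.0], [653.0, 73.0], [653.0, 47.0]]
```

View pics/s6c.png

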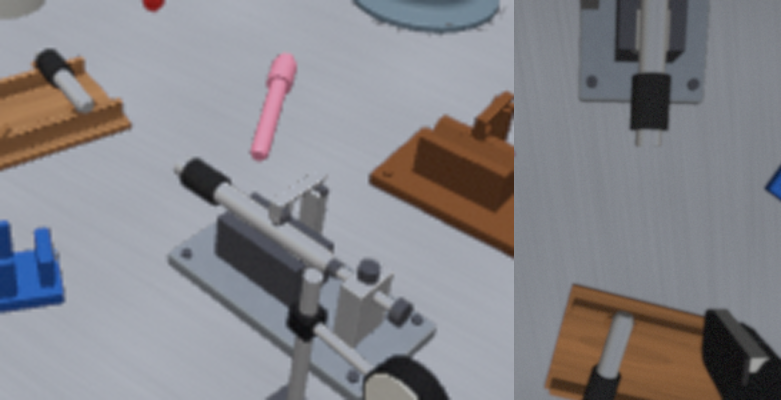

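The picture shows the roller lying in the V under the hold-down. Its nose meets the anvil at about (330,266), the sleeve is at (205,180), and the spare roller is still in the rack.

```bash
python3 -c "
from station import r
print(r.close_job())"
```

```text
the job is handed in; nothing more can be done
None
```

The long-journal roller is in the V under the hold-down with its nose against the back stop, found about 108 mm in. I held the push for over half a second (about 16 N at the wrist, so roughly 10 N on the stop after an estimated 6 N of drag), released it and handed the job in at about 25 s; the spare roller, indicator stand and tape dispenser were left alone, and no verdict came back.

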